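Shift the gearbox into the red slot

ROBOT

A 7-joint arm with a two-finger parallel gripper is mounted at the origin on a cart in front of the work surface, level with it; the furniture and walls round the work are solid. World frame = base frame: x ahead of the robot, y to its left, z up, the work surface at z = 0. Lengths are in m, angles in rad, forces in N, time in s.
With the tool pointing down it reaches from about 0.4 to 0.85 m from the base axis. Payload 4.5 kg.
Tool frame: the origin (TCP) lies on the centre line of the jaws, within the pads' length; the fingertips stand r.tip_extent ahead of it and the grasp point (between the pads) is the TCP (r.tip_extent is the distance from the TCP to the fingertips, in m); z points along the fingers, y is the line along which they close (so a half turn about z gives the same grasp; the last joint's range is limited). The gripper opens to 88 mm and grips with 3 to 60 N. Pads are 18 mm wide; open, the fingers measure 123 mm over their backs; the gripper's body (75 mm by 187 mm) begins 45 mm behind the grasp point.
Start: joints at [-1.277, 0.689, -0.195, 1.565, 0.157, 0.902, -0.215], TCP at [0.161, 0.604, 0.258] pointing down, gripper open.
Joint ranges: [-3.01, 3.01], [-0.46, 2.08], [-1.47, 1.51], [0.13, 2.56], [-1, 4.14], [0.04, 2.09], [-2.66, 2.66]. Speed limits (rad/s): [2.57, 2.57, 3.14, 3.14, 3.14, 3.14, 3.14].

INTERFACE

Orientations are given as a unit quaternion [x, y, z, w].
In Python, from plant import sensors, vision, finish_job, r gives the robot as it stands. The module is installed in compiled form; this text tells all that it offers.
- The arm moves only by the tool step_arm, never from a script. Its argument "steps" is a list of rows, each a list of 2 entries, a list of its own where there are three numbers: the shift along the tool's x, y, z in cm, then the turn, a rotation vector about the tool's x, y, z in degrees. A call has 1 to 12 rows; each row shifts and turns the commanded pose from where the row before left it, along the tool's axes as they then stand; what a row does not reach is not made up. A row lasts 1/8 s, in which the tool goes at most 62.5 mm and 10.7 degrees, less where a joint would pass 70% of its speed; a pose out of reach is approached as far as the arm can. A call with a gripper value outside its range is refused whole. "claw" is the opening, from -1 (shut) to 1 (fully open), set as the call begins (left out, the last holds). The fingers move at their own pace and stop on an object; "grip_force" is the grip in N (left out, the last holds). Time passes only in rows, so rows that do not move let the fingers close. It gives the time, the measured TCP pose, the force, the opening and the grip force at its end, in the units of the state.
- sensors.get_state(): the state, without advancing time (a new reading comes with each control period).
- vision.snapshot(name): name is "scene" or "top"; returns a dict with "img" (480x640x3 uint8, red, green, blue), "fx", "fy", "cx", "cy" (pixels), "position" and "rotation" of the camera in the world. Camera axes: x right, y down, z forward; pixel columns grow to the right and rows downward; lengths in m; the calibration is good to about 2 mm. A picture is of the moment at which its call begins. There is no depth.
- finish_job(): hands the job in; it is judged then, once.
The state is a dict: "clock": time; "q": joint angles; "qd": joint speeds; "joint_torque": joint torques, N m; "tool_pos": TCP position; "eef_rot": TCP orientation; "contact_force": force on the tool from outside, world axes, zero at the start; "moment": the same for the moment, N m; "opening": opening from 0.0 (shut) to 1.0 (fully open); "finger_force": force on a finger pad.
Only numpy, scipy, OpenCV 4.12 (cv2) and the standard library are available. Lean on these libraries where they do the work, as an engineer would, in place of code of your own. Each camera call takes 0.05 s, during which the arm holds its last target. There are 200 camera calls.

TASK

The lever of the green gearbox stands somewhere in the middle lane of its gate. With closed fingers, push the lever along the gate into the corner slot marked by the red disc, fully home against the slot's end, and leave it there, without forcing it. Only push: do not take the lever between the fingers, and leave the bottles, the block and the bushing around it where they stand.

Things in the scene. Friction and masses are not known exactly. Their poses are not given: they have to be found in the camera images.
- gearbox: Green gearbox fixed to the bench, foot 150 x 124 mm, 96 mm high; origin at the centre of its underside, z up. On top lies a steel gate plate, 116 x 110 mm, 6 mm thick, its top at z = 0.096. A shaft stub on the -y side reaches 90 mm from the centre, 42 mm up.
- gate_centre (a point): Middle of the gate on the plate's top, over the gearbox's origin, same axes. Three lanes run along x at y = -26, 0 and +26 mm, each 14 mm wide, with ends at x = -33 and +33 mm, joined by one cross channel along y at x = 0, 14 mm wide, with ends at y = -33 and +33 mm. The tongues between lanes are 12 mm wide with rounded ends.
- lever_grip (a point): Centre of the lever's round black grip, 28 to 30 mm across, from 30 mm below to 26 mm above this point; z along the lever. The lever pivots both ways about a point 15 mm over the gearbox's origin; this point lies 136 mm up it. Its 10 mm stem runs in the gate, so it moves only along lanes and channel. It stays where left and needs about 2 N at the grip.
- lever_in_gate (a point): Point on the stem's axis 84 mm up the lever from the pivot, about where it passes through the gate plate.
- shift_fwd (a joint): Lean of the lever along the gearbox's x, rad: 0 in the cross channel, positive towards +x; about +0.33 or -0.33 against the end of a slot.
- shift_side (a joint): Lean of the lever along the gearbox's y, rad: 0 in the middle lane, positive towards +y; about +0.27 to +0.33 in the lane at +y, -0.27 to -0.33 in the lane at -y.
- red_disc: Red disc, 21 mm across, 2.5 mm thick, on the gate plate at x = -44 or +44 mm, y = -26 or +26 mm from its centre (gearbox axes), at the closed outer end of one of the four corner slots; which corner varies. Origin: centre of its underside. It marks the slot to be selected.
- yellow_disc: Yellow disc, 21 mm across, 2.5 mm thick, on the gate plate at x = -44 or +44 mm, y = -26 or +26 mm from its centre (gearbox axes), at the closed outer end of one of the four corner slots; which corner varies. Origin: centre of its underside.
- green_disc: Green disc, 21 mm across, 2.5 mm thick, on the gate plate at x = -44 or +44 mm, y = -26 or +26 mm from its centre (gearbox axes), at the closed outer end of one of the four corner slots; which corner varies. Origin: centre of its underside.
- blue_disc: Blue disc, 21 mm across, 2.5 mm thick, on the gate plate at x = -44 or +44 mm, y = -26 or +26 mm from its centre (gearbox axes), at the closed outer end of one of the four corner slots; which corner varies. Origin: centre of its underside.
- bottle: Loose white oil bottle with a green label, 40 mm across, 130 mm high, standing; origin at the centre of its underside. Bystander.
- steel_block: Loose steel block with a short post, 30 x 45 x 40 mm; origin at the centre of its underside. Bystander.
- bushing: Loose steel bushing, 29 mm across, 22 mm high; origin at the centre of its underside. Bystander.
- red_bottle: Loose small red bottle, 24 mm across, 78 mm high, standing; origin at the centre of its underside. Bystander.

How it is judged:
By the outcome, as a careful person would: the job done as asked, in the order asked, and still so for the second after the job is handed in, with the robot touching nothing.
It also fails if it takes over 58 s, if anything falls off the work surface, if the arm or the gripper's body presses on something with over 40 N, if the wrist force passes 120 N, or if a joint passes its speed limit or range.

## Working session

There is one attempt and no reset: what is moved stays moved. The work goes in short steps, Python scripts to look and compute and a tool call to move; the robot and the scene stay as the last step left them, time stands still between calls to the robot, and variables do not carry over. Pictures are saved under pics/ and viewed, at most 10 in all, crops included, and the job is handed in when it is done.

Besides the shell and the picture viewer there is one more tool, called after "Call:" as name([rows], argument=value, ...), one row to a line, values as JSON. step_arm: Moves the arm, as the interface text tells. Its arguments: {"type":"object","properties":{"steps":{"type":"array"},"claw":{"type":"number"},"grip_force":{"type":"number"}},"required":["steps"]}

```bash
mkdir -p pics; python3 - <<'E'
from plant import sensors, vision, r
import cv2,numpy as np
s=sensors.get_state()
print(s['clock'],s['tool_pos'],s['eef_rot'],s['opening'],r.tip_extent)
for n in("scene","top"):
    d=vision.snapshot(n); cv2.imwrite(f"pics/{n}0.png",d['img'][:,:,::-1])
    print(n,d['fx'],d['fy'],d['cx'],d['cy'],np.round(d['position'],4).tolist(),np.round(d['rotation'],4).tolist())
E
```

```text
0.0 [0.16043973 0.60344911 0.25690762] [ 1.29489199e-01  9.91580412e-01 -9.12105142e-04 -4.94425220e-05] 0.9996517225089461 0.019
scene 454.2427324751569 454.2427324751569 318.493623828982 237.53083067534342 [0.1253, -0.436, 0.6385] [0.8425, -0.3184, 0.1543, -0.4062]
top 569.1953262819825 569.1953262819825 313.5618705323457 232.72693676427915 [0.3945, 0.0654, 1.0665] [-0.6937, 0.7143, -0.0629, 0.068]
```

View pics/scene0.png

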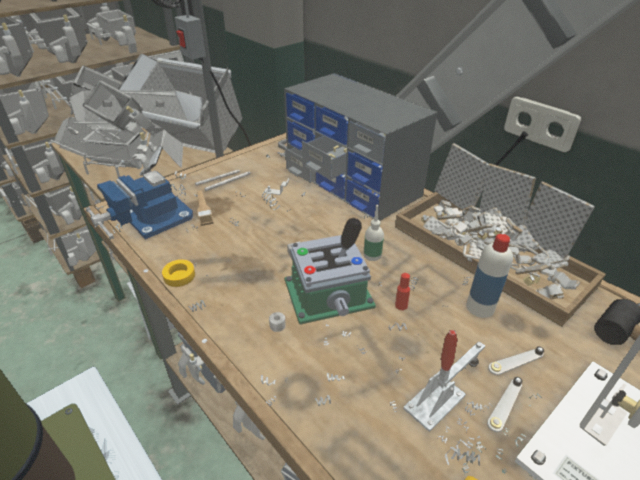

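View pics/top0.png

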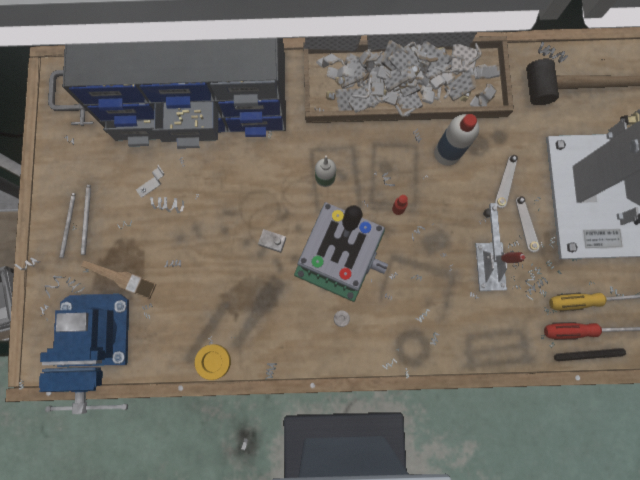

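The top view shows the discs: red (346,273), green (318,261), yellow (338,216), blue (366,228). The shaft stub is at (380,267), so −y is image right and red is the corner (−x,−y). The black grip at (353,215) leans to +x in the middle lane. Next I measure the poses.

```bash
cat > h.py <<'E'
from plant import sensors, vision
import cv2,numpy as np
def ray(d,uv):
    v=np.array([(uv[0]-d['cx'])/d['fx'],(uv[1]-d['cy'])/d['fy'],1.])
    return np.array(d['position']),np.array(d['rotation'])@v
def onz(d,uv,z):
    p,v=ray(d,uv); return p+v*(z-p[2])/v[2]
def cross(a,b):
    (p,v),(q,w)=a,b; v=v/np.linalg.norm(v);w=w/np.linalg.norm(w)
    t=np.linalg.lstsq(np.c_[v,-w],q-p,rcond=None)[0]
    A=p+v*t[0];B=q+w*t[1]; return (A+B)/2,np.linalg.norm(A-B)
def blob(img,mask,near,rad):
    m=mask.astype(np.uint8); y,x=np.ogrid[:480,:640]
    m[(x-near[0])**2+(y-near[1])**2>rad**2]=0
    n,_,st,c=cv2.connectedComponentsWithStats(m)
    i=1+np.argmax(st[1:,4]); return c[i],st[i]
def hue(img,lo,hi):
    h=cv2.cvtColor(img,cv2.COLOR_RGB2HSV).astype(int)
    return (((h[...,0]-lo)%180)<=((hi-lo)%180))&(h[...,1]>110)&(h[...,2]>80)
E
python3 - <<'E'
from h import *
t=vision.snapshot('top'); s=vision.snapshot('scene')
P={}
for n,lo,hi,a,b in [('red',172,8,(346,273),(310,270)),('green',50,75,(318,261),(303,252)),('yellow',20,35,(338,216),None),('blue',100,125,(366,228),(356,261))]:
    c,st=blob(t['img'],hue(t['img'],lo,hi),a,9); P[n]=onz(t,c,.0985); e=None
    if b:
        c2,st2=blob(s['img'],hue(s['img'],lo,hi),b,9); e=cross(ray(t,c),ray(s,c2))
    print(n,c.round(1),st[4],P[n].round(4),e)
ctr=(P['red']+P['yellow'])/2; c2=(P['green']+P['blue'])/2
L=np.array([[-44,-26],[-44,26],[44,26],[44,-26]])/1e3
W=np.array([P[k][:2] for k in('red','green','yellow','blue')]); m=W.mean(0)
z=((W-m)[:,0]+1j*(W-m)[:,1])@(L[:,0]-1j*L[:,1]); yaw=np.angle(z); R=np.array([[np.cos(yaw),-np.sin(yaw)],[np.sin(yaw),np.cos(yaw)]])
print('centre',m,'yaw deg',np.degrees(yaw),'scale',abs(z)/(L**2).sum(),'res mm',1e3*np.abs(W-m-L@R.T).max())
for d,a in((t,(353,215)),(s,(351,232))):
    g=d['img'].max(2)<60; c,st=blob(d['img'],g,a,24); print('grip',c,st)
for th in(.33,):
    for sgn in(1,-1): 
        g=m+R@np.array([.136*np.sin(sgn*th),0]); print('expected',g,.015+.136*np.cos(th))
for n,uv,z in [('bottle',(325,182),0),('redb',(400,208),0),('block',(272,240),.02),('bush',(341,318),.022)]:
    p=onz(t,uv,z); print(n,p.round(3),(R.T@(p[:2]-m)).round(3))
for d,c in((t,'top'),(s,'scene')): 
    im=d['img'][190:310,270:400] if c=='top' else d['img'][200:330,270:400]
    cv2.imwrite(f'pics/z{c}.png',cv2.resize(im,None,fx=4,fy=4,interpolation=2)[:,:,::-1])
E
```

```text
Traceback (most recent call last):
  File "h.py", line 7, in onz
    p,v=ray(d,uv); return p+v*(z-p[2])/v[2]
        ~~~^^^^^^
  File "h.py", line 5, in ray
    return np.array(d['position']),np.array(d['rotation'])@v
                                   ~~~~~~~~~~~~~~~~~~~~~~~^~
ValueError: matmul: Input operand 1 has a mismatch in its core dimension 0, with gufunc signature (n?,k),(k,m?)->(n?,m?) (size 3 is different from 4)
```

```bash
sed -i "s/np.array(d\['rotation'\])@v/Rotation.from_quat(d['rotation']).apply(v)/; 2a from scipy.spatial.transform import Rotation" h.py
cat > m.py <<'E'
from h import *
t=vision.snapshot('top'); s=vision.snapshot('scene')
P={}
for n,lo,hi,a,b in [('red',172,8,(346,273),(310,270)),('green',50,75,(318,261),(303,252)),('yellow',20,35,(338,216),None),('blue',100,125,(366,228),(356,261))]:
    c,st=blob(t['img'],hue(t['img'],lo,hi),a,9); P[n]=onz(t,c,.0985); e=None
    if b:
        c2,st2=blob(s['img'],hue(s['img'],lo,hi),b,9); e=cross(ray(t,c),ray(s,c2))
    print(n,c.round(1),st[4],P[n].round(4),e)
L=np.array([[-44,-26],[-44,26],[44,26],[44,-26]])/1e3
W=np.array([P[k][:2] for k in('red','green','yellow','blue')]); m=W.mean(0)
z=((W-m)[:,0]+1j*(W-m)[:,1])@(L[:,0]-1j*L[:,1]); yaw=np.angle(z); R=np.array([[np.cos(yaw),-np.sin(yaw)],[np.sin(yaw),np.cos(yaw)]])
print('centre',m,'yaw deg',np.degrees(yaw),'scale',abs(z)/(L**2).sum(),'res mm',1e3*np.abs(W-m-L@R.T).max())
G=[]
for d,a in((t,(353,215)),(s,(351,232))):
    c,st=blob(d['img'],d['img'].max(2)<60,a,24); print('grip',c,st); G.append(ray(d,c))
g,e=cross(*G); print('grip',g,e,'local',R.T@(g[:2]-m))
for n,uv,z in [('bottle',(325,182),0),('redb',(400,208),0),('block',(272,240),.02),('bush',(341,318),.022)]:
    p=onz(t,uv,z); print(n,p.round(3),(R.T@(p[:2]-m)).round(3))
for d,c in((t,'top'),(s,'scene')): 
    im=d['img'][190:310,270:400] if c=='top' else d['img'][200:330,270:400]
    cv2.imwrite(f'pics/z{c}.png',cv2.resize(im,None,fx=4,fy=4,interpolation=2)[:,:,::-1])
E
python3 m.py
```

```text
red [345.  273.2] 99 [0.5043 0.0181 0.0985] (array([0.50491036, 0.0177009 , 0.09599591]), np.float64(0.0008929899202913738))
green [317.2 261.3] 73 [0.526  0.0649 0.0985] (array([0.52692434, 0.06456799, 0.09619773]), np.float64(0.00137755372087728))
yellow [337.5 215.2] 93 [0.6058 0.0273 0.0985] None
blue [365. 227.] 90 [ 0.5835 -0.0195  0.0985] (array([ 0.58431113, -0.02001578,  0.09651559]), np.float64(0.0009955257236318707))
centre [0.55490934 0.02270204] yaw deg -25.2790012995718 scale 0.9988560604937575 res mm 0.2308442592524676
grip [351.59943978 217.93837535] [343 206  19  28 357]
grip [353.95238095 232.32142857] [348 224  12  20  84]
grip [0.59407762 0.00350022 0.14084329] 0.007063995477969639 local [ 0.04361717 -0.00063715]
bottle [0.694 0.045 0.   ] [0.116 0.08 ]
redb [ 0.638 -0.097  0.   ] [ 0.126 -0.073]
block [0.579 0.148 0.02 ] [-0.031  0.124]
bush [0.431 0.025 0.022] [-0.112 -0.051]
```

View pics/ztop.png

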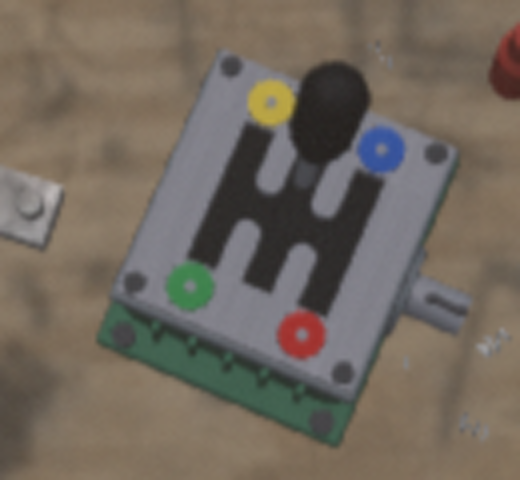

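The crop shows a clear H gate with the lever leaning to +x in the middle lane. Red is at local (−44,−26), and the gearbox sits at (0.555, 0.023) with yaw −25.3°. The path is −x to the channel, −y to the lane, then −x to home. I close the fingers, rise, and square the tool so that tool x = −gearbox x and tool y = gearbox y.

Call:
step_arm([
  [[0,0,-4],[0,0,10.4]],
  [[-5,-2.5,0],[0,0,0]],
  [[-5,-2.5,0],[0,0,0]],
  [[-5,-2.5,0],[0,0,0]],
  [[-5,-2.5,0],[0,0,0]],
  [[-5,-2.5,0],[0,0,0]],
  [[-5,-2.5,0],[0,0,0]],
  [[-5,-2.5,0],[0,0,0]],
  [[-5,-2.5,0],[0,0,0]],
  [[-5,-2.5,0],[0,0,0]],
  [[-5,-2.5,0],[0,0,0]],
  [[-5,-2.5,0],[0,0,0]],
], claw=-1, grip_force=10)

```text
clock: 1.8
tool_pos: [0.5414, 0.119, 0.2978]
eef_rot: [0.219, 0.976, 0.0, 0.0]
contact_force: [0.1, 0.1, 0.3]
opening: 0.003
finger_force: 0.0
```

```bash
cat > p.py <<'E'
from h import *
m=np.array([.5549,.0227]);yaw=np.radians(-25.28)
s=sensors.get_state();c,n=np.cos(yaw),np.sin(yaw);R=np.array([[c,-n],[n,c]])
A=Rotation.from_quat(s['eef_rot']).as_matrix()
print('t',s['clock'],'local mm',(1e3*R.T@(s['tool_pos'][:2]-m)).round(1),'z',round(1e3*s['tool_pos'][2],1),'open',s['opening'],
 'F local',(R.T@s['contact_force'][:2]).round(2),round(s['contact_force'][2],2),'toolx err deg',np.degrees(np.arctan2(A[1,1],A[0,1]))-64.72,'tilt',A[:,2].round(3), 'q7',s['q'][6])
E
python3 p.py
```

```text
t 1.8 local mm [-53.4  81.4] z 297.8 open 0.002736132147724166 F local [0.08 0.1 ] 0.28 toolx err deg 0.003115087560402685 tilt [ 0.  0. -1.] q7 0.7140818491110256
```

Call:
step_arm([
  [[-5,-2.7,0],[0,0,0]],
  [[-5,-2.7,0],[0,0,0]],
  [[-5,-2.7,0],[0,0,0]],
  [[0,0,0],[0,0,0]],
  [[0,0,0],[0,0,0]],
])

```text
clock: 2.42
tool_pos: [0.641, -0.0161, 0.2973]
eef_rot: [0.219, 0.976, 0.0, -0.001]
contact_force: [-0.3, 1.2, -0.3]
opening: 0.003
finger_force: 0.0
```

```bash
python3 p.py; python3 - <<'E'
from h import *
t=vision.snapshot('top');s=vision.snapshot('scene')
a=t['img'][130:330,230:450];b=s['img'][170:350,240:460]
cv2.imwrite('pics/c1.png',np.vstack([cv2.resize(a,None,fx=1.65,fy=1.65),cv2.resize(b,None,fx=1.65,fy=1.5)[:, :363]])[:600,:,::-1] if 0 else np.hstack([cv2.resize(a,(400,364)),cv2.resize(b,(400,364))])[:,:,::-1])
E
```

```text
t 2.425 local mm [94.4  1.7] z 297.3 open 0.0026921263853386854 F local [-0.8   0.95] -0.31 toolx err deg 0.00910338767282326 tilt [-0.001  0.001 -1.   ] q7 0.9765284174546105
```

View pics/c1.png

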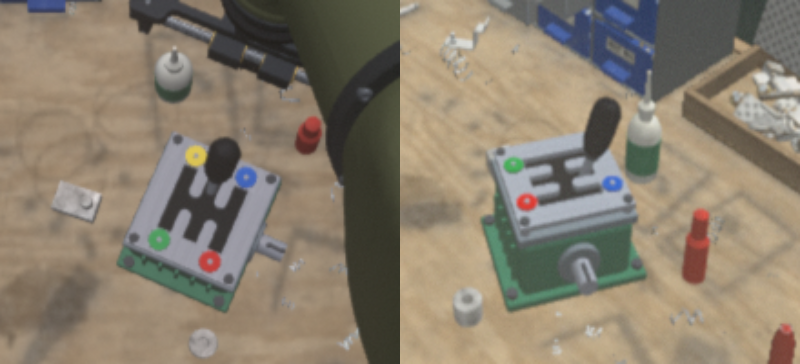

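```bash
python3 p.py; python3 - <<'E'
from h import *
st=sensors.get_state()
for n in('top','scene'):
    d=vision.snapshot(n); Rm=Rotation.from_quat(d['rotation'])
    for q in(np.array(st['tool_pos'])-[0,0,.019],):
        v=Rm.inv().apply(q-np.array(d['position'])); u=(v[0]/v[2]*d['fx']+d['cx'],v[1]/v[2]*d['fy']+d['cy'])
        print(n,'tip px',np.round(u,1))
        cv2.circle(d['img'],tuple(int(x) for x in u),4,(255,0,255),1)
    cv2.imwrite(f'pics/f{n}.png',d['img'][:,:,::-1])
a=cv2.imread('pics/ftop.png');b=cv2.imread('pics/fscene.png')
cv2.imwrite('pics/f.png',np.hstack([a[0:400,200:600],b[0:400,180:580]]))
E
```

```text
t 2.525 local mm [93.7  2.7] z 297.7 open 0.006009224036141276 F local [-0.39  0.42] 0.13 toolx err deg 0.14243972029194651 tilt [-0.001  0.001 -1.   ] q7 0.9766369968758795
top tip px [369.8 163.8]
scene tip px [384.4 159.3]
```

View pics/f.png

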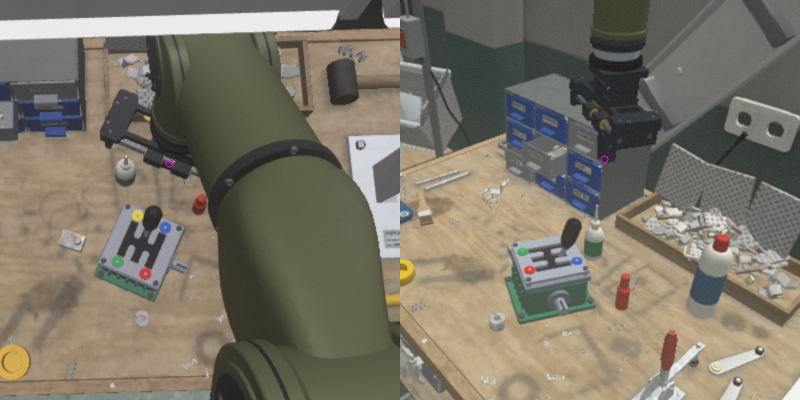

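The predicted tip pixel sits on the fingertips in both views, so calibration holds. The space behind the lever is clear of both bottles. Descending now.

Call:
step_arm([
  [[-0.4,-0.2,4],[0,0,0]],
  [[0,0,4],[0,0,0]],
  [[0,0,4],[0,0,0]],
  [[0,0,2],[0,0,0]],
  [[0,0,1.7],[0,0,0]],
  [[0,0,0],[0,0,0]],
  [[0,0,0],[0,0,0]],
])

```text
clock: 3.5
tool_pos: [0.6449, -0.0201, 0.1417]
eef_rot: [0.219, 0.976, 0.0, 0.001]
contact_force: [0.5, -0.2, 0.4]
opening: 0.003
finger_force: 0.0
```

```bash
python3 p.py
```

```text
t 3.5 local mm [99.6 -0.3] z 141.7 open 0.0027670208730944806 F local [0.53 0.07] 0.36 toolx err deg 0.010584775599113527 tilt [ 0.002  0.    -1.   ] q7 0.9420241617621895
```

Call:
step_arm([
  [[1,0,0],[0,0,0]],
  [[1,0,0],[0,0,0]],
  [[0.8,0,0],[0,0,0]],
  [[0.8,0,0],[0,0,0]],
  [[0.6,0,0],[0,0,0]],
  [[0.6,0,0],[0,0,0]],
  [[0.6,0,0],[0,0,0]],
  [[0.6,0,0],[0,0,0]],
  [[0.4,0,0],[0,0,0]],
  [[0.4,0,0],[0,0,0]],
  [[0,0,0],[0,0,0]],
])

```text
clock: 4.88
tool_pos: [0.5821, 0.0089, 0.1405]
eef_rot: [0.219, 0.976, -0.0, -0.001]
contact_force: [1.1, 0.6, 0.1]
opening: 0.003
finger_force: 0.4
```

```bash
python3 p.py; cat > v.py <<'E'
from h import *
import sys
d=vision.snapshot('scene');b=d['img'][170:320,260:420];t=vision.snapshot('top')['img'][180:330,270:430]
cv2.imwrite(sys.argv[1],np.hstack([cv2.resize(x,(400,375),interpolation=2) for x in(b,t)])[:,:,::-1])
E
python3 v.py pics/g1.png
```

```text
t 4.875 local mm [30.5 -0.8] z 140.5 open 0.003472653582758691 F local [0.7  1.03] 0.15 toolx err deg 0.019448929671128212 tilt [-0.001  0.    -1.   ] q7 0.8737904570435339
```

View pics/g1.png

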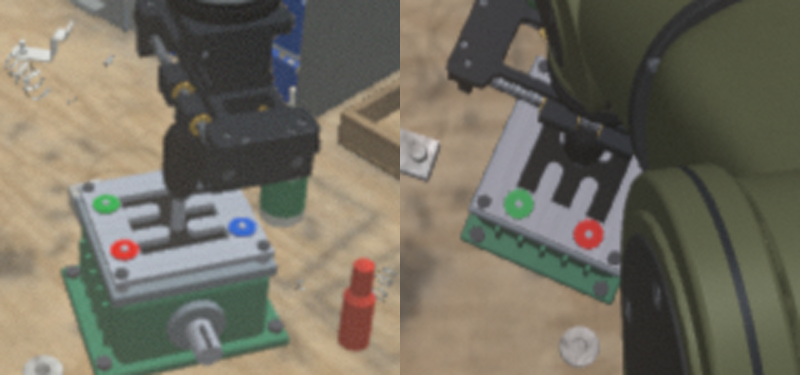

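The scene view (left) shows the stem at crop (178,215), close to the cross channel but still a little on the +x side. I push about 5 mm more and check against projected reference points.

Call:
step_arm([
  [[0.3,0,0],[0,0,0]],
  [[0.2,0,0],[0,0,0]],
  [[0,0,0],[0,0,0]],
])

```text
clock: 5.35
tool_pos: [0.5781, 0.0109, 0.1408]
eef_rot: [0.219, 0.976, 0.0, 0.0]
contact_force: [2.4, -0.1, -0.3]
opening: 0.001
finger_force: 0.6
```

```bash
python3 p.py; cat > w.py <<'E'
from h import *
import sys
# stem midpoint row between plate top and grip underside: print grey profile along gearbox x at a height on the stem
m=np.array([.5549,.0227]);c,n=np.cos(np.radians(-25.28)),np.sin(np.radians(-25.28))
d=vision.snapshot('scene');Rm=Rotation.from_quat(d['rotation']).inv();y0=float(sys.argv[2])
def px(l):
    w=np.array([m[0]+c*l[0]-n*l[1],m[1]+n*l[0]+c*l[1],l[2]]);v=Rm.apply(w-np.array(d['position']))
    return np.array([v[0]/v[2]*d['fx']+d['cx'],v[1]/v[2]*d['fy']+d['cy']])
k=6;o=np.array([285,215]);im=cv2.resize(d['img'][215:300,285:400],None,fx=k,fy=k,interpolation=2)
for x0,col in((-.005,(255,0,255)),(.005,(255,0,255)),(0,(0,255,255))):
    # silhouette lines of an upright stem at x0
    a,b=[tuple(int(q) for q in (px((x0,y0,z))-o+.5)*k) for z in(.097,.12)];cv2.line(im,a,b,col,1)
for x,y in((-.033,-.026),(.033,-.026),(-.033,0),(.033,0),(0,-.033)):
    cv2.circle(im,tuple(int(q) for q in (px((x,y,.096))-o+.5)*k),4,(255,128,0),1)
cv2.imwrite(sys.argv[1],im[:,:,::-1])
E
python3 w.py pics/w1.png 0
```

```text
t 5.35 local mm [26.  -0.8] z 140.8 open 0.0013270356688583514 F local [2.22 0.88] -0.35 toolx err deg 0.003026158126644418 tilt [ 0.  0. -1.] q7 0.8685810602233796
```

View pics/w1.png

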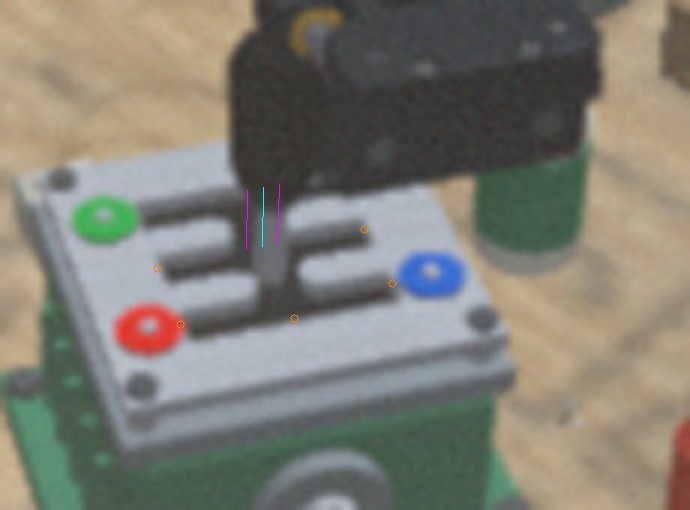

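The stem at (268,245) sits centred in the cross channel, between the tongue ends. I back off, go round to the +y side and then push −y.

Call:
step_arm([
  [[-1.5,0,0],[0,0,0]],
  [[0,2,0],[0,0,0]],
  [[0,2,0],[0,0,0]],
  [[0,1.7,0],[0,0,0]],
  [[2,0,0],[0,0,0]],
  [[2,0,0],[0,0,0]],
  [[0.1,0,0],[0,0,0]],
  [[0,0,0],[0,0,0]],
  [[0,0,0],[0,0,0]],
])

```text
clock: 6.52
tool_pos: [0.5799, 0.0731, 0.1407]
eef_rot: [0.219, 0.976, 0.0, 0.0]
contact_force: [0.0, 0.2, -0.1]
opening: 0.008
finger_force: 0.0
```

```bash
python3 p.py
```

```text
t 6.525 local mm [ 1.1 56.3] z 140.7 open 0.007907283194274256 F local [-0.09  0.22] -0.11 toolx err deg -0.046845976927215816 tilt [ 0.001 -0.    -1.   ] q7 0.7809574321396325
```

Call:
step_arm([
  [[0,-0.8,0],[0,0,0]],
  [[0,-0.8,0],[0,0,0]],
  [[0,-0.6,0],[0,0,0]],
  [[0,-0.6,0],[0,0,0]],
  [[0,-0.5,0],[0,0,0]],
  [[0,-0.5,0],[0,0,0]],
  [[0,-0.5,0],[0,0,0]],
  [[0,-0.4,0],[0,0,0]],
  [[0,-0.3,0],[0,0,0]],
  [[0,-0.2,0],[0,0,0]],
  [[0,0,0],[0,0,0]],
], grip_force=20)

```text
clock: 7.9
tool_pos: [0.5566, 0.0263, 0.1405]
eef_rot: [0.219, 0.976, -0.0, -0.0]
contact_force: [0.2, 0.1, 0.2]
opening: 0.005
finger_force: 0.5
```

```bash
python3 p.py; python3 w.py pics/w2.png -0.026
```

```text
t 7.9 local mm [0. 4.] z 140.5 open 0.0048859360065512105 F local [0.11 0.17] 0.15 toolx err deg -0.008873218197976485 tilt [-0. -0. -1.] q7 0.8335101217299565
```

View pics/w2.png

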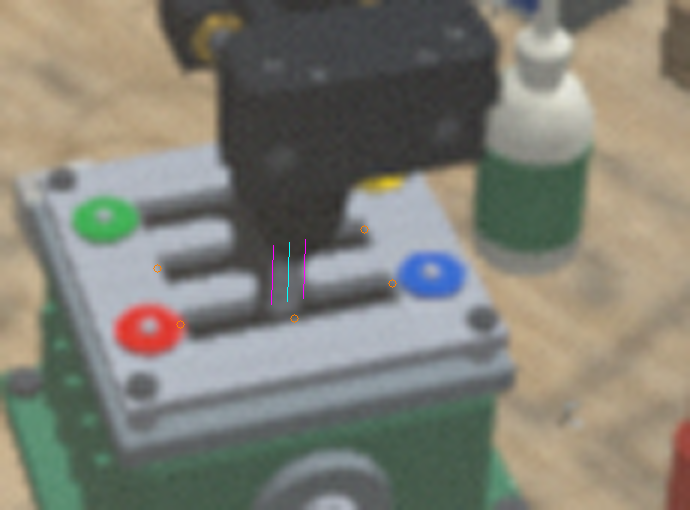

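The stem foot, at about (285,305), is at the inner edge of the red lane. I nudge it 3 mm more.

Call:
step_arm([
  [[0,-0.2,0],[0,0,0]],
  [[0,-0.1,0],[0,0,0]],
  [[0,0,0],[0,0,0]],
])

```text
clock: 8.32
tool_pos: [0.5554, 0.0237, 0.1407]
eef_rot: [0.219, 0.976, -0.0, -0.0]
contact_force: [1.3, 1.1, -0.3]
opening: 0.005
finger_force: 0.6
```

```bash
python3 p.py
```

```text
t 8.325 local mm [0.  1.1] z 140.7 open 0.004986949552607244 F local [0.71 1.55] -0.31 toolx err deg -0.008252736523644444 tilt [-0.  0. -1.] q7 0.8366673503125496
```

Call:
step_arm([
  [[0,1,0],[0,0,0]],
  [[-2.5,0,0],[0,0,0]],
  [[-2,0,0],[0,0,0]],
  [[0,-1.7,0],[0,0,0]],
  [[0,-1.5,0],[0,0,0]],
  [[0,-1.5,0],[0,0,0]],
  [[0,0,0],[0,0,0]],
  [[0,0,0],[0,0,0]],
])

```text
clock: 9.32
tool_pos: [0.5805, -0.0284, 0.1409]
eef_rot: [0.219, 0.976, 0.0, 0.0]
contact_force: [0.2, -0.5, -0.6]
opening: 0.005
finger_force: 0.0
```

```bash
python3 p.py
```

```text
t 9.325 local mm [ 44.9 -35.2] z 140.9 open 0.005028926257496534 F local [ 0.42 -0.38] -0.6 toolx err deg 0.01687981035240682 tilt [ 0.     0.001 -1.   ] q7 0.9245638605948304
```

Push −x, from X=45 to about 5.

Call:
step_arm([
  [[0.8,0,0],[0,0,0]],
  [[0.6,0,0],[0,0,0]],
  [[0.5,0,0],[0,0,0]],
  [[0.4,0,0],[0,0,0]],
  [[0.4,0,0],[0,0,0]],
  [[0.4,0,0],[0,0,0]],
  [[0.4,0,0],[0,0,0]],
  [[0.4,0,0],[0,0,0]],
  [[0,0,0],[0,0,0]],
])

```text
clock: 10.45
tool_pos: [0.5553, -0.0164, 0.142]
eef_rot: [0.221, 0.975, 0.001, 0.011]
contact_force: [19.9, -10.4, -11.5]
opening: 0.004
finger_force: 10.9
```

```bash
python3 p.py
```

```text
t 10.45 local mm [ 17.1 -35.2] z 142.0 open 0.004109897931608346 F local [22.47 -0.94] -11.48 toolx err deg -0.2883621176848976 tilt [ 0.021 -0.003 -1.   ] q7 0.884552154528916
```

It is blocked at X=17 with 22 N, so the stem is catching on the tongue. I back off at once and look.

Call:
step_arm([
  [[-1.5,0,0],[0,0,0]],
  [[-1.5,0,0],[0,0,0]],
  [[-1.5,0,0],[0,0,0]],
  [[0,0,0],[0,0,0]],
])

```text
clock: 10.95
tool_pos: [0.5857, -0.0318, 0.1403]
eef_rot: [0.219, 0.976, -0.0, -0.0]
contact_force: [-0.6, -1.2, -0.1]
opening: 0.002
finger_force: 0.0
```

```bash
python3 p.py; python3 w.py pics/w3.png -0.026
```

```text
t 10.95 local mm [ 51.2 -36.1] z 140.3 open 0.0017168939202571736 F local [-0.02 -1.29] -0.14 toolx err deg -0.061228033759576306 tilt [-0.001  0.    -1.   ] q7 0.929915962531611
```

View pics/w3.png

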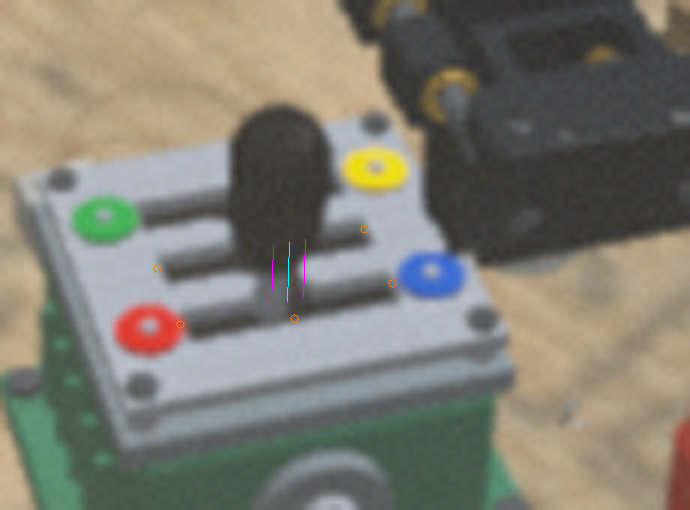

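The stem, at (272,300), rests on the tongue's end and is slightly short of the lane in −y. I go back to the +y side and push a few mm further.

Call:
step_arm([
  [[0,2,0],[0,0,0]],
  [[0,2,0],[0,0,0]],
  [[0,1.6,0],[0,0,0]],
  [[1.8,0,0],[0,0,0]],
  [[1.8,0,0],[0,0,0]],
  [[1.5,0,0],[0,0,0]],
  [[0,-0.8,0],[0,0,0]],
  [[0,-0.7,0],[0,0,0]],
  [[0,-0.4,0],[0,0,0]],
  [[0,-0.2,0],[0,0,0]],
  [[0,0,0],[0,0,0]],
])

```text
clock: 12.38
tool_pos: [0.5551, 0.022, 0.1407]
eef_rot: [0.219, 0.976, 0.0, 0.0]
contact_force: [0.1, 0.3, -0.0]
opening: 0.005
finger_force: 0.4
```

```bash
python3 p.py
```

```text
t 12.375 local mm [ 0.5 -0.5] z 140.7 open 0.00450231245032171 F local [-0.05  0.32] -0.0 toolx err deg -0.012739202756108625 tilt [ 0.001  0.001 -1.   ] q7 0.837050421592259
```

Call:
step_arm([
  [[0,-0.2,0],[0,0,0]],
  [[0,-0.1,0],[0,0,0]],
  [[0,0,0],[0,0,0]],
])

```text
clock: 12.75
tool_pos: [0.5535, 0.0192, 0.1407]
eef_rot: [0.219, 0.976, 0.0, 0.0]
contact_force: [0.9, 1.9, -0.0]
opening: 0.002
finger_force: 0.7
```

```bash
python3 p.py
```

```text
t 12.75 local mm [ 0.2 -3.7] z 140.7 open 0.0019974815017193208 F local [0.04 2.09] -0.04 toolx err deg -0.005302120879349559 tilt [ 0.  0. -1.] q7 0.8402682279439385
```

Call:
step_arm([
  [[0,-0.2,0],[0,0,0]],
  [[0,0,0],[0,0,0]],
])

```text
clock: 13.0
tool_pos: [0.5525, 0.0172, 0.1407]
eef_rot: [0.219, 0.976, -0.0, -0.0]
contact_force: [0.4, 0.1, -0.6]
opening: 0.007
finger_force: 0.6
```

```bash
python3 p.py
```

```text
t 13.0 local mm [ 0.1 -6. ] z 140.7 open 0.007292074554431371 F local [0.3  0.28] -0.64 toolx err deg -0.02025734775595822 tilt [-0. -0. -1.] q7 0.842380931458622
```

Call:
step_arm([
  [[0,-0.15,0],[0,0,0]],
  [[0,0,0],[0,0,0]],
])

```text
clock: 13.25
tool_pos: [0.5518, 0.0159, 0.1407]
eef_rot: [0.219, 0.976, -0.0, -0.0]
contact_force: [1.0, 1.4, -0.8]
opening: 0.0
finger_force: 0.6
```

```bash
python3 p.py;python3 w.py pics/w4.png -0.026
```

```text
t 13.25 local mm [ 0.1 -7.5] z 140.7 open 0.00027583266676231354 F local [0.28 1.73] -0.84 toolx err deg -0.012361797705523259 tilt [-0. -0. -1.] q7 0.8440456557417879
```

View pics/w4.png

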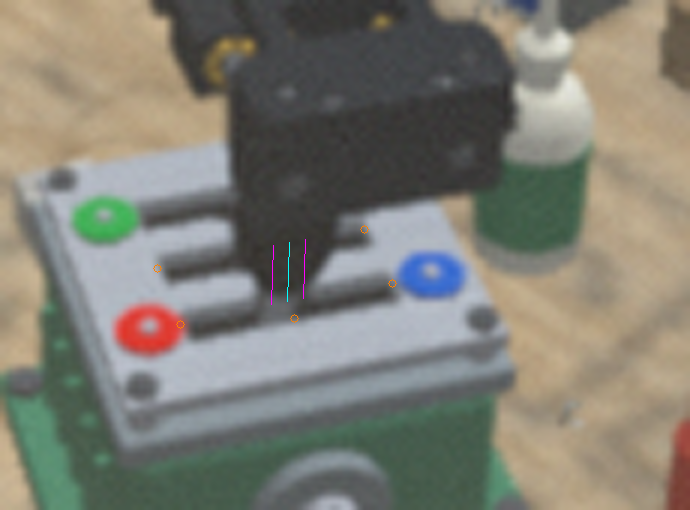

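The stem foot, at (277,318), now reaches the lane's outer edge. I feel for the channel's end with one more nudge.

Call:
step_arm([
  [[0,-0.1,0],[0,0,0]],
  [[0,0,0],[0,0,0]],
])

```text
clock: 13.55
tool_pos: [0.5514, 0.0151, 0.1407]
eef_rot: [0.219, 0.976, 0.0, -0.0]
contact_force: [1.5, 1.4, -1.5]
opening: 0.005
finger_force: 0.7
```

```bash
python3 p.py
```

```text
t 13.55 local mm [ 0.1 -8.3] z 140.7 open 0.005275024304402717 F local [0.78 1.95] -1.48 toolx err deg -0.006875995479120434 tilt [-0.  0. -1.] q7 0.8450761736903509
```

Call:
step_arm([
  [[0,1.5,0],[0,0,0]],
  [[-2.5,0,0],[0,0,0]],
  [[-2,0,0],[0,0,0]],
  [[0,-1.5,0],[0,0,0]],
  [[0,-1.5,0],[0,0,0]],
  [[0,-1.5,0],[0,0,0]],
  [[1,0,0],[0,0,0]],
  [[1,0,0],[0,0,0]],
  [[0.4,0,0],[0,0,0]],
  [[0.4,0,0],[0,0,0]],
  [[0.4,0,0],[0,0,0]],
  [[0,0,0],[0,0,0]],
])

```text
clock: 15.05
tool_pos: [0.5509, -0.0172, 0.1409]
eef_rot: [0.219, 0.976, 0.0, 0.001]
contact_force: [1.5, 0.1, 0.3]
opening: 0.009
finger_force: 0.5
```

```bash
python3 p.py
```

```text
t 15.05 local mm [ 13.4 -37.8] z 140.9 open 0.009179451591889716 F local [1.32 0.78] 0.34 toolx err deg 0.011840300429355466 tilt [ 0.001  0.    -1.   ] q7 0.8931423289926408
```

It is through the tongue, with low force at X=13. Continuing.

Call:
step_arm([
  [[0.4,0,0],[0,0,0]],
  [[0.4,0,0],[0,0,0]],
  [[0.4,0,0],[0,0,0]],
  [[0.3,0,0],[0,0,0]],
  [[0,0,0],[0,0,0]],
])

```text
clock: 15.68
tool_pos: [0.5363, -0.0109, 0.1406]
eef_rot: [0.219, 0.976, -0.0, -0.0]
contact_force: [1.7, 0.8, -0.6]
opening: 0.006
finger_force: 0.5
```

```bash
python3 p.py
```

```text
t 15.675 local mm [ -2.4 -38.3] z 140.6 open 0.005729406703490211 F local [1.17 1.39] -0.63 toolx err deg 0.016768219643097382 tilt [-0.001  0.    -1.   ] q7 0.8776300956323025
```

Call:
step_arm([
  [[0.3,0,0],[0,0,0]],
  [[0.2,0,0],[0,0,0]],
  [[0,0,0],[0,0,0]],
])

```text
clock: 16.05
tool_pos: [0.532, -0.009, 0.1406]
eef_rot: [0.219, 0.976, -0.0, -0.0]
contact_force: [2.4, -0.2, -1.0]
opening: 0.006
finger_force: 0.7
```

```bash
python3 p.py
```

```text
t 16.05 local mm [ -7.1 -38.4] z 140.6 open 0.006120340741056579 F local [2.21 0.83] -0.99 toolx err deg -3.275195625462857e-05 tilt [-0.001 -0.    -1.   ] q7 0.8724381884321457
```

Call:
step_arm([
  [[0.2,0,0],[0,0,0]],
  [[0.1,0,0],[0,0,0]],
  [[0,0,0],[0,0,0]],
])

```text
clock: 16.42
tool_pos: [0.5294, -0.0078, 0.1407]
eef_rot: [0.219, 0.976, -0.0, -0.0]
contact_force: [1.6, 0.4, -1.9]
opening: 0.007
finger_force: 0.8
```

```bash
python3 p.py
```

```text
t 16.425 local mm [-10.  -38.4] z 140.7 open 0.006795817197679028 F local [1.32 1.02] -1.88 toolx err deg -0.00447481662337168 tilt [-0. -0. -1.] q7 0.8692945056930451
```

Call:
step_arm([
  [[0.15,0,0],[0,0,0]],
  [[0,0,0],[0,0,0]],
])

```text
clock: 16.68
tool_pos: [0.5281, -0.007, 0.1407]
eef_rot: [0.219, 0.976, -0.0, -0.0]
contact_force: [1.2, -0.4, -0.9]
opening: 0.004
finger_force: 0.8
```

```bash
python3 p.py
```

```text
t 16.675 local mm [-11.5 -38.3] z 140.7 open 0.00429427723369668 F local [1.27 0.2 ] -0.93 toolx err deg -0.003012033892971999 tilt [-0.  0. -1.] q7 0.8676606447445978
```

Call:
step_arm([
  [[0.15,0,0],[0,0,0]],
  [[0,0,0],[0,0,0]],
])

```text
clock: 16.92
tool_pos: [0.5267, -0.0063, 0.1407]
eef_rot: [0.219, 0.976, 0.0, -0.0]
contact_force: [1.8, 0.5, -1.0]
opening: 0.007
finger_force: 0.8
```

```bash
python3 p.py
```

```text
t 16.925 local mm [-13.1 -38.3] z 140.7 open 0.007091749014891033 F local [1.41 1.23] -1.02 toolx err deg 0.0022718104749088752 tilt [-0.  0. -1.] q7 0.8660958604610026
```

Call:
step_arm([
  [[0.15,0,0],[0,0,0]],
  [[0,0,0],[0,0,0]],
])

```text
clock: 17.18
tool_pos: [0.5255, -0.0057, 0.1407]
eef_rot: [0.219, 0.976, 0.0, -0.0]
contact_force: [1.9, -1.2, -0.2]
opening: 0.002
finger_force: 0.9
```

```bash
python3 p.py
```

```text
t 17.175 local mm [-14.5 -38.3] z 140.7 open 0.0022720610304025617 F local [ 2.24 -0.23] -0.2 toolx err deg 0.0017680643315998168 tilt [-0.  0. -1.] q7 0.8645146279326351
```

Call:
step_arm([
  [[0.15,0,0],[0,0,0]],
  [[0,0,0],[0,0,0]],
])

```text
clock: 17.42
tool_pos: [0.5249, -0.0054, 0.1408]
eef_rot: [0.219, 0.976, 0.0, 0.001]
contact_force: [3.5, -1.6, -2.6]
opening: 0.003
finger_force: 2.0
```

```bash
python3 p.py
```

```text
t 17.425 local mm [-15.2 -38.2] z 140.8 open 0.0027628257926724507 F local [3.89 0.08] -2.56 toolx err deg -0.021598984747356553 tilt [ 0.001 -0.    -1.   ] q7 0.8629158201061559
```

The force is rising and the tool lags, which suggests the slot's end. One more small nudge to confirm.

Call:
step_arm([
  [[0.1,0,0],[0,0,0]],
  [[0,0,0],[0,0,0]],
])

```text
clock: 17.68
tool_pos: [0.5246, -0.0052, 0.1408]
eef_rot: [0.219, 0.976, 0.0, 0.001]
contact_force: [5.2, -2.5, -5.1]
opening: 0.005
finger_force: 2.9
```

```bash
python3 p.py
```

```text
t 17.675 local mm [-15.5 -38.2] z 140.8 open 0.00520946393774154 F local [ 5.79 -0.02] -5.05 toolx err deg -0.0405473981558373 tilt [ 0.003 -0.    -1.   ] q7 0.8618477873231881
```

It is home against the end: 5.8 N with no further travel. I retreat along +x, lift, and verify numerically.

Call:
step_arm([
  [[-0.5,0,0],[0,0,0]],
  [[-1.5,0,0],[0,0,0]],
  [[-2,0,0],[0,0,0]],
  [[-2,0,0],[0,0,0]],
  [[0,0,-4],[0,0,0]],
  [[0,0,-5],[0,0,0]],
  [[-2,0,-5],[0,0,0]],
  [[-5,0,0],[0,0,0]],
  [[0,0,0],[0,0,0]],
  [[0,0,0],[0,0,0]],
])

```text
clock: 18.92
tool_pos: [0.639, -0.0595, 0.2796]
eef_rot: [0.219, 0.976, 0.0, -0.002]
contact_force: [-0.5, -0.0, 0.3]
opening: 0.006
finger_force: 0.0
```

```bash
python3 p.py; python3 - <<'E'
from h import *
m=np.array([.5549,.0227]);c,n=np.cos(np.radians(-25.28)),np.sin(np.radians(-25.28));R=np.array([[c,-n],[n,c]])
G=[]
for name in('top','scene'):
    d=vision.snapshot(name)
    sx,sy=np.sin(-.33),np.sin(-.3)
    l=np.array([-.136*.315,-.136*.28,0]);w=np.r_[m+R@l[:2],.015+.136*.9]
    v=Rotation.from_quat(d['rotation']).inv().apply(w-np.array(d['position']));u=(v[0]/v[2]*d['fx']+d['cx'],v[1]/v[2]*d['fy']+d['cy'])
    b,st=blob(d['img'],d['img'].max(2)<60,u,26);print(name,'expected',np.round(u,1),'blob',b.round(1),st);G.append(ray(d,b))
g,e=cross(*G);print('grip',g.round(4),e.round(4),'local',(R.T@(g[:2]-m)).round(4))
t=vision.snapshot('top')
for nm,uv,z in [('block',(272,240),.02),('bush',(341,318),.022)]: print(nm,t['img'][uv[1],uv[0]])
E
```

```text
t 18.925 local mm [111.1 -38.4] z 279.6 open 0.005786043576551106 F local [-0.47 -0.27] 0.34 toolx err deg 0.03583767406962579 tilt [-0.004  0.001 -1.   ] q7 1.0314166887907692
top expected [353.2 272.9] blob [352.3 266.6] [333 247  32  38 454]
scene expected [310.9 256.2] blob [309. 265.] [309 265   1   1   1]
grip [0.5074 0.01   0.1126] 0.0142 local [-0.0375 -0.0318]
block [160 156 154]
bush [157 151 148]
```

```bash
python3 - <<'E'
from h import *
m=np.array([.5549,.0227]);c,n=np.cos(np.radians(-25.28)),np.sin(np.radians(-25.28));R=np.array([[c,-n],[n,c]])
for name,u in(('top',(353,273)),('scene',(311,250))):
    d=vision.snapshot(name)
    for th in(45,70,85):
        k=cv2.morphologyEx((d['img'].max(2)<th).astype(np.uint8),cv2.MORPH_OPEN,np.ones((7,7)))
        try: b,st=blob(d['img'],k,u,30);print(name,th,b.round(1),st,(1e3*R.T@(onz(d,b,.137)[:2]-m)).round(1))
        except ValueError: print(name,th,'none')
E
```

```text
top 45 none
top 70 [354.5 273.6] [346 264  18  20 296] [-43.  -40.5]
top 85 [354.8 273.5] [346 264  19  20 314] [-42.6 -40.8]
scene 45 none
scene 70 [313.7 261.3] [307 256  14  12 152] [-41.8 -51.7]
scene 85 [312.5 257.4] [304 247  18  22 316] [-41.  -41.5]
```

The grip is at (−42, −41) mm in both views, as expected for the red slot's end.

```bash
python3 -c "
from plant import finish_job
print(finish_job())"
```

```text
the job is handed in; nothing more can be done
None
```

The lever is home against the end of the red-disc slot and the job is handed in; on the way, one push caught a gate tongue and reached about 22 N sideways (25 N in all) before I backed off, and I did not re-measure the bottles, block and bushing.

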